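Put the tall dye vial away in the tool rack

ROBOT

A 6-joint arm with a two-finger parallel gripper is mounted at the origin on the work surface. World frame = base frame: x ahead of the robot, y to its left, z up, the work surface at z = 0. Lengths are in m, angles in rad, forces in N, time in s.
With the tool pointing down it reaches from about 0.4 to 0.825 m from the base axis. Payload 7 kg.
Tool frame: the origin (TCP) lies at the centre of the arm's flange, where the gripper is bolted on; the fingertips stand 178 mm ahead of it and the grasp point (between the pads) lies 159 mm ahead of it; z points along the fingers, y is the direction in which the jaws open and shut (so a half turn about z gives the same grasp; the last joint's range is limited). The gripper opens to 88 mm and grips with 3 to 60 N. Pads are 19 mm wide; open, the fingers measure 130 mm over their backs; the gripper's body (78 mm by 193 mm) begins 47 mm behind the grasp point.
Start: joints at [-1.055, 0.359, 0.012, 0, -1.224, -0.288], TCP at [0.152, -0.658, 0.405] pointing down, gripper open.
Joint ranges: [-3.07, 3.07], [-1.43, 2.12], [-1.02, 1.25], [-3.03, 1.67], [-3.05, -0], [-3.03, 3.03]. Speed limits (rad/s): [2.39, 2.39, 3.01, 3.14, 3.14, 3.14].

INTERFACE

Orientations are given as [roll, pitch, yaw] about the fixed x, y, z axes, in that order (R = Rz(yaw) Ry(pitch) Rx(roll)).
In Python, from station import * gives the robot as it stands.
- The arm moves only by the tool send_rows, never from a script. Its argument "motion" is a list of rows, each an object with "offset": the shift along the tool's x, y, z in cm, a list of three; "turn": the turn about the tool's z in degrees. In form: [{"offset": [x, y, z], "turn": turn}, ...]. A call has 1 to 8 rows; each row is the pose to reach, as a shift and turn from the pose commanded when the call began, along the tool's axes at that moment; what a row does not reach only later rows make up. A row lasts 1/10 s, in which the tool goes at most 50 mm and 8.59 degrees, less where a joint would pass 70% of its speed; a pose out of reach is approached as far as the arm can. A call with a gripper value outside its range is refused whole. "hand" is the opening, from -1 (shut) to 1 (fully open), set as the call begins (left out, the last holds). The fingers move at their own pace and stop on an object; "squeeze" is the grip in N (left out, the last holds). Time passes only in rows, so rows that repeat a pose let the fingers close. It gives the time, the measured TCP pose, the force and the opening at its end, in the units of the state.
- get_state(): the state, without advancing time (a new reading comes with each control period).
- grab_frame(name): name is "scene" or "top" or "wrist"; returns a dict with "frame" (420x560x3 uint8, blue, green, red), "range_z" (420x560 float32, m along the optical axis (not along the pixel's ray), 0 where there is no reading), "vertical_fov" (degrees; the focal length in pixels is half the picture's height over the tangent of half this angle, whatever the lens; pixels are square), "cx", "cy" (the principal point, pixels), "k1" (the pictures are not rectified: a ray, as slopes to the right and down, at radius r is drawn at 1 + k1 r^2 times it, then the intrinsics apply), "cam_to_world" (4x4, takes a point from camera to world coordinates). Camera axes: x right, y up, looking along -z (the intrinsics and any distortion apply to the point x, -y, -z); pixel columns grow to the right and rows downward; lengths in m; the calibration is good to about 2 mm. A picture is of the moment at which its call begins.
- job_done(): hands the job in, once; it reports no verdict.
The state is a dict: "t": time; "q": joint angles; "qd": joint speeds; "joint_efforts": joint torques, N m; "eef_pos": TCP position; "ee_rot": TCP orientation; "force": force on the tool from outside, world axes, zero at the start; "moment": the same for the moment, N m; "width": finger opening in m.
Only numpy, scipy, OpenCV 4.12 (cv2) and the standard library are available. Lean on these libraries where they do the work, as an engineer would, in place of code of your own. Each camera call takes 0.05 s, during which the arm holds its last target. There are 200 camera calls.

TASK

On the leatherworker's bench, take the tall dye vial out of the pale wooden stand and put it away in the one round vial-sized hole of the dark wooden tool rack, upright and right down to the bottom of the hole. It is glass: lower it in, do not drop it. Leave the two short vials standing where they are.

Things in the scene. Friction and masses are not known exactly. Their poses are not given: they have to be found in the camera images.
- tall_vial: Amber glass vial with black cap: plain cylinder 28 mm in diameter, 125 mm tall with its cap (top 22 mm), foot bevelled 4 mm, about 0.1 kg. Origin: centre of its underside; z up its axis; y starts along the stand's row. Starts upright in any one of the three holes of a pale wooden stand, underside 10 mm above the bench (z = 0), top 85 mm above the stand. The stand's place and turn vary.
- short_vial_a: Bystander: same look and 28 mm diameter as the tall vial but 80 mm tall with its cap. Origin: centre of its underside, z up. In the same stand, its top 40 mm above the stand. The stand: fixed pale block 70 x 220 mm, 50 mm high; three round holes in a straight row along its length, 75 mm apart, 34 mm wide, 40 mm deep, mouths chamfered 5 mm.
- short_vial_b: Bystander: twin of short_vial_a, 80 mm tall, 28 mm in diameter, in the remaining hole of the stand. Origin: centre of its underside, z up.
- rack_hole (a point): Centre of the rack hole's mouth, at the block's top, 56 mm above the bench; z up, y along the rack. Hole 34 mm wide, mouth chamfered 5 mm, flat floor 40 mm below this point. Rack: fixed dark board 90 x 250 mm with three 70 mm square blocks 75 mm apart in varying order: this one, one with two 6 mm slots, one with steel punches rising 22 mm. It stands left or right of the stand.

How it is judged:
By the outcome, as a careful person would: the job done as asked, in the order asked, and still so for the second after the job is handed in, with the robot touching nothing.
It also fails if it takes over 38 s, if anything falls off the work surface, if the arm or the gripper's body presses on something with over 40 N, if the wrist force passes 120 N, or if a joint passes its speed limit or range.

## Working session

There is one attempt and no reset: what is moved stays moved. The work goes in short steps, Python scripts to look and compute and a tool call to move; the robot and the scene stay as the last step left them, time stands still between calls to the robot, and variables do not carry over. Pictures are saved under pics/ and viewed, about 8 in all and at most 12, crops included, and the job is handed in when it is done.

Besides the shell and the picture viewer there is one more tool, called after "Call:" by a JSON object that holds its "method" and its "body". send_rows: Moves the arm, as the interface text tells. Its arguments: {"type":"object","properties":{"motion":{"type":"array"},"hand":{"type":"number"},"squeeze":{"type":"number"}},"required":["motion"]}

```bash
mkdir -p pics; cat > h.py <<'E'
from station import *
import numpy as np, cv2
def save(n,fn):
    f=grab_frame(n); cv2.imwrite('pics/'+fn+'.png',f['frame']); np.savez('pics/'+fn+'.npz',**f); return f
def load(fn): return dict(np.load('pics/'+fn+'.npz'))
def cloud(f):
    h,w=f['range_z'].shape; fl=h/2/np.tan(np.radians(float(f['vertical_fov']))/2)
    u,v=np.meshgrid(np.arange(w),np.arange(h))
    K=np.array([[fl,0,float(f['cx'])],[0,fl,float(f['cy'])],[0,0,1]])
    p=cv2.undistortPoints(np.stack([u,v],-1).reshape(-1,1,2).astype(np.float64),K,np.array([float(f['k1']),0,0,0])).reshape(h,w,2)
    M=f['cam_to_world']
    d=np.stack([p[...,0],-p[...,1],-np.ones((h,w))],-1)@M[:3,:3].T   # ray per unit depth
    return d,M[:3,3]
def onplane(f,u,v,z):
    d,o=cloud(f); r=d[int(round(v)),int(round(u))]; return o+r*(z-o[2])/r[2]
def pts(f):
    d,o=cloud(f); return o+d*f['range_z'][...,None]
E
python3 - <<'E'
from h import *
a=save('top','top0')['frame'];b=save('scene','scene0')['frame']
print(get_state())
E
```

```text
{'t': 0.1, 'q': array([-1.05492420e+00,  3.59320094e-01,  1.11536631e-02, -3.26565871e-04,
       -1.22413552e+00, -2.88117450e-01]), 'qd': array([-5.65648105e-05, -3.27561949e-03,  7.31630702e-04,  2.09916110e-03,
        4.32626271e-04, -2.03778744e-03]), 'joint_efforts': array([-1.80111580e-03, -5.84161270e+01,  2.93752635e+01,  7.01556846e+00,
        1.02214603e-02, -5.90056379e-05]), 'eef_pos': array([ 0.15237812, -0.65739064,  0.4038112 ]), 'ee_rot': array([ 3.14006185e+00, -1.33506493e-04, -2.91394906e+00]), 'force': array([ 0.40969169, -0.18492812,  0.84259661]), 'moment': array([ 0.00275118, -0.01001192,  0.03296096]), 'width': 0.08756656401825343}
```

View pics/top0.png

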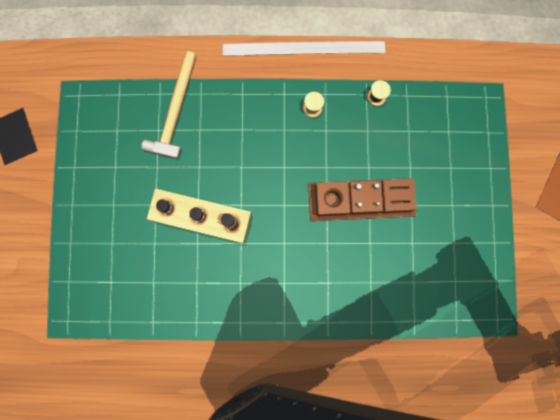

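View pics/scene0.png

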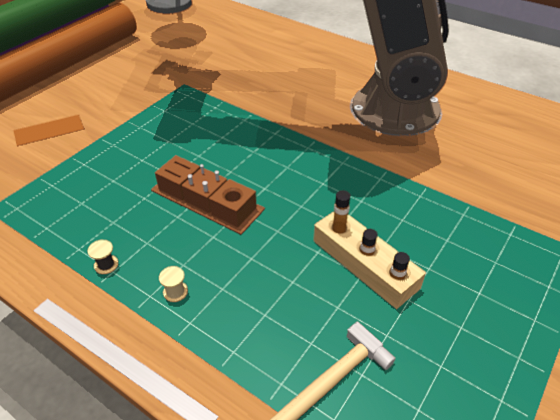

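The top view shows the stand's caps near (164,207), (197,214) and (229,221), and the rack hole at (332,198). The scene view shows the tall vial at (342,200), the end nearest the rack, so I expect it at (229,221) in the top view. I'll measure it.

```bash
python3 - <<'E'
from h import *
f=load('top0');P=pts(f)
hsv=cv2.cvtColor(f['frame'],cv2.COLOR_BGR2HSV)
for (u,v) in [(164,207),(197,214),(229,221)]:
    q=P[v-14:v+14,u-14:u+14].reshape(-1,3); q=q[q[:,2]>.07]; m=np.percentile(q[:,2],90); c=q[q[:,2]>m-.008]
    print(u,v,m,np.median(c,0),(c.min(0)+c.max(0))/2,len(c))
print('hole',onplane(f,332,198,.056))
B=P[170:225,305:420].reshape(-1,3);B=B[(B[:,2]>.05)&(B[:,2]<.062)].astype(np.float32)
print('rack blocks',cv2.minAreaRect(B[:,:2]*1000))
B=P[180:250,140:260].reshape(-1,3);B=B[(B[:,2]>.044)&(B[:,2]<.056)].astype(np.float32)
print('stand',cv2.minAreaRect(B[:,:2]*1000))
# dark hole interior: depth below top
D=P[180:216,316:350]; w=D[(D[...,2]<.045)&(D[...,2]>.014)]
print(w.mean(0), (w.min(0)+w.max(0))/2,len(w))
E
```

```text
164 207 0.09188839205275545 [0.5372226  0.26168967 0.08991731] [0.47745923 0.14688991 0.5845148 ] 137
197 214 0.09231060257443484 [0.51984012 0.19015038 0.09002592] [0.46873676 0.11101181 0.58532574] 141
229 221 0.1367461532443019 [0.5022699  0.11701865 0.13494992] [0.45960612 0.07380023 0.60687099] 147
hole [ 0.55746017 -0.10689985  0.056     ]
rack blocks ((562.8763427734375, -184.71127319335938), (71.02056884765625, 220.95823669433594), 2.726524591445923)
stand ((519.9629516601562, 190.26756286621094), (221.2179718017578, 70.540283203125), 76.38957977294922)
[ 0.55648824 -0.10937355  0.02432474] [ 0.55875208 -0.1114548   0.02922848] 251
```

```bash
cat >> h.py <<'E'
from scipy.spatial.transform import Rotation as Ro
def rel(p,yaw=None,p0=None,yaw0=None):
    s=get_state(); y0=s['ee_rot'][2] if yaw0 is None else yaw0; p0=s['eef_pos'] if p0 is None else p0
    R=Ro.from_euler('xyz',[np.pi,0,y0]).as_matrix()
    t=0 if yaw is None else -np.degrees((yaw-y0+np.pi)%(2*np.pi)-np.pi)
    print('offset cm',np.round(100*R.T@(np.array(p)-p0),2),'turn',round(t,2))
E
python3 - <<'E'
from h import *
y=np.radians(-103.6)
rel([.45,-.3,.405],y); rel([.502,.117,.38],y)
E
```

```text
offset cm [-37.06  28.1   -0.12] turn -63.36
offset cm [-51.54  67.55   2.38] turn -63.36
```

Call:
{"method": "send_rows", "body": {"motion": [{"offset":[-37,28,0],"turn":-63.4},{"offset":[-37,28,0],"turn":-63.4},{"offset":[-37,28,0],"turn":-63.4},{"offset":[-37,28,0],"turn":-63.4},{"offset":[-37,28,0],"turn":-63.4},{"offset":[-37,28,0],"turn":-63.4},{"offset":[-37,28,0],"turn":-63.4},{"offset":[-37,28,0],"turn":-63.4}], "hand": 1, "squeeze": 15}}

```text
t: 0.9
eef_pos: [0.4094, -0.3485, 0.4046]
ee_rot: [3.142, 0.0, -1.802]
force: [1.1, -0.7, -0.4]
width: 0.0876
```

```bash
python3 - <<'E'
from h import *
s=get_state();print(s['t'],s['q'],s['eef_pos'],s['ee_rot'])
rel([.502,.117,.40],np.radians(-103.6))
E
```

```text
0.9 [-3.40468977e-01  1.32819840e-01 -2.90675578e-01 -9.39823213e-05
 -1.14731464e+00  1.09641213e-01] [ 0.40942914 -0.34850822  0.40462769] [ 3.14158838e+00  8.66680156e-05 -1.80166271e+00]
offset cm [-47.43   1.64   0.46] turn 0.37
```

Call:
{"method": "send_rows", "body": {"motion": [{"offset":[-45,1.6,1],"turn":0},{"offset":[-45,1.6,1],"turn":0},{"offset":[-45,1.6,1],"turn":0},{"offset":[-45,1.6,1],"turn":0},{"offset":[-45,1.6,1],"turn":0},{"offset":[-45,1.6,1],"turn":0},{"offset":[-45,1.6,1],"turn":0},{"offset":[-45,1.6,1],"turn":0}]}}

```text
t: 1.7
eef_pos: [0.4881, 0.0436, 0.3959]
ee_rot: [-3.141, 0.0, -1.807]
force: [1.4, -0.9, 0.2]
width: 0.088
```

Call:
{"method": "send_rows", "body": {"motion": [{"offset":[-5,0,0],"turn":0},{"offset":[-5,0,0],"turn":0},{"offset":[-5,0,0],"turn":0}]}}

```text
t: 2.0
eef_pos: [0.5001, 0.0913, 0.3951]
ee_rot: [3.14, -0.001, -1.805]
force: [-0.2, 0.7, -0.0]
width: 0.0878
```

```bash
python3 - <<'E'
from h import *
f=save('wrist','w1')
s=get_state();print(s['t'],s['q'],s['eef_pos'],s['ee_rot'],f['cam_to_world'])
P=pts(f); m=(P[...,2]>.125)&(P[...,2]<.145)&(np.hypot(P[...,0]-.502,P[...,1]-.117)<.05)
q=P[m];print(len(q),np.median(q,0),(q.min(0)+q.max(0))/2)
for z0,z1 in[(.08,.1)]:
    m=(P[...,2]>z0)&(P[...,2]<z1)&(np.hypot(P[...,0]-.52,P[...,1]-.19)<.03);q=P[m];print('mid',len(q),np.median(q,0) if len(q) else '')
rel([.502,.117,.262],np.radians(-103.6))
E
```

```text
2.05 [ 5.65883482e-01  8.94850884e-02 -3.63156864e-01 -1.82850380e-04
 -1.11942996e+00 -8.01243423e-01] [0.49989431 0.09033971 0.39526836] [ 3.14058698e+00 -8.01738897e-04 -1.80623573e+00] [[-9.72697395e-01 -2.22949254e-01 -6.44469372e-02  4.80765289e-01]
 [ 2.32075990e-01 -9.33579167e-01 -2.73076313e-01  1.79782330e-02]
 [ 7.15842516e-04 -2.80577206e-01  9.59831193e-01  3.76212296e-01]
 [ 0.00000000e+00  0.00000000e+00  0.00000000e+00  1.00000000e+00]]
1299 [0.50039911 0.11686628 0.13586082] [0.50063609 0.11859264 0.1316114 ]
mid 0 
offset cm [-2.64  0.42 13.33] turn 0.11
```

View pics/w1.png

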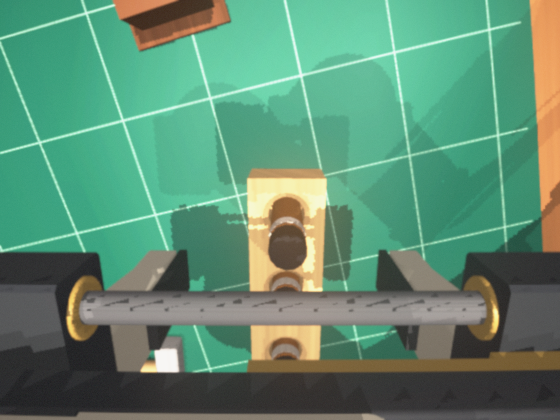

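The wrist view shows the tall vial's cap at (287,245), midway between the fingers at about x 185 and x 380. The short vials sit lower, at (287,280) and (287,350). Both views put the tall vial near (0.501, 0.117). I'll centre over it and go down.

Call:
{"method": "send_rows", "body": {"motion": [{"offset":[-2.6,0.3,0],"turn":0},{"offset":[-2.6,0.3,2],"turn":0},{"offset":[-2.6,0.3,5],"turn":0},{"offset":[-2.6,0.3,8],"turn":0},{"offset":[-2.6,0.3,11],"turn":0},{"offset":[-2.6,0.3,13.6],"turn":0},{"offset":[-2.6,0.3,13.6],"turn":0},{"offset":[-2.6,0.3,13.6],"turn":0}]}}

```text
t: 2.85
eef_pos: [0.5035, 0.1151, 0.2603]
ee_rot: [3.141, -0.001, -1.808]
force: [0.3, 0.0, 1.1]
width: 0.0876
```

```bash
python3 - <<'E'
from h import *
s=get_state();print(s['t'],s['eef_pos'],s['ee_rot'],s['force'])
rel([.501,.117,.259],np.radians(-103.6))
E
```

```text
2.85 [0.50348923 0.11514305 0.26025249] [ 3.14130505e+00 -8.45520092e-04 -1.80838658e+00] [0.28925779 0.0046596  1.10270691]
offset cm [-0.12  0.29  0.13] turn -0.01
```

Call:
{"method": "send_rows", "body": {"motion": [{"offset":[-0.1,0.25,0.1],"turn":0},{"offset":[-0.1,0.25,0.1],"turn":0},{"offset":[-0.1,0.25,0.1],"turn":0}]}}

```text
t: 3.15
eef_pos: [0.5013, 0.1178, 0.2599]
ee_rot: [-3.14, 0.001, -1.807]
force: [0.2, 0.8, -0.8]
width: 0.0878
```

Call:
{"method": "send_rows", "body": {"motion": [{"offset":[0,0,0],"turn":0},{"offset":[0,0,0],"turn":0},{"offset":[0,0,0],"turn":0},{"offset":[0,0,0],"turn":0},{"offset":[0,0,0],"turn":0},{"offset":[0,0,0],"turn":0},{"offset":[0,0,0],"turn":0},{"offset":[0,0,0],"turn":0}], "hand": -1, "squeeze": 20}}

```text
t: 3.95
eef_pos: [0.5011, 0.1177, 0.2588]
ee_rot: [3.142, -0.0, -1.807]
force: [0.4, 0.5, -0.0]
width: 0.0292
```

Call:
{"method": "send_rows", "body": {"motion": [{"offset":[0,0,0],"turn":0},{"offset":[0,0,-1],"turn":0},{"offset":[0,0,-3],"turn":0},{"offset":[0,0,-5],"turn":0},{"offset":[0,0,-7],"turn":0},{"offset":[0,0,-9],"turn":0},{"offset":[0,0,-11],"turn":0},{"offset":[0,0,-12],"turn":0}]}}

```text
t: 4.75
eef_pos: [0.5013, 0.1176, 0.3812]
ee_rot: [-3.139, 0.002, -1.807]
force: [0.6, -0.3, -1.5]
width: 0.0274
```

Call:
{"method": "send_rows", "body": {"motion": [{"offset":[0,0,0],"turn":0},{"offset":[0,0,0],"turn":0}]}}

```text
t: 4.95
eef_pos: [0.5008, 0.1175, 0.3783]
ee_rot: [3.141, -0.0, -1.808]
force: [0.1, -0.3, -1.5]
width: 0.0275
```

```bash
python3 - <<'E'
from h import *
save('scene','s2')
s=get_state();print(s['t'],s['eef_pos'],s['ee_rot'],s['force'],s['width'])
rel([.559,-.109,.380])
E
```

```text
5.0 [0.50075097 0.11746111 0.37783653] [ 3.14035048e+00 -7.72214215e-04 -1.80753610e+00] [ 0.53601112  0.95604064 -0.56183845] 0.027597447531269376
offset cm [ 20.65 -10.97  -0.22] turn 0
```

View pics/s2.png

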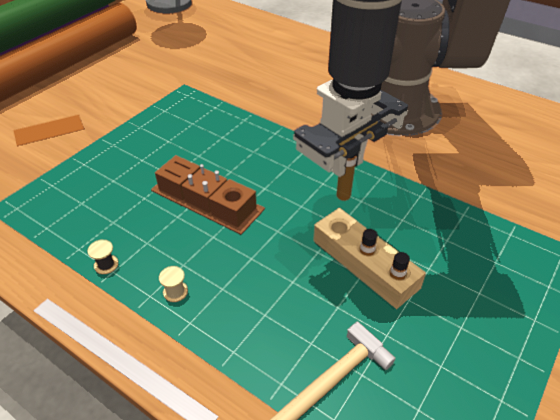

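The vial hangs upright in the gripper at (345,180), the two short vials stand at (370,240) and (400,265), and the rack hole is at (233,195). Next I'll move above the hole.

Call:
{"method": "send_rows", "body": {"motion": [{"offset":[3,-1.6,0],"turn":0},{"offset":[7,-3.7,0],"turn":0},{"offset":[11,-5.8,0],"turn":0},{"offset":[15,-8,0],"turn":0},{"offset":[18,-9.6,0],"turn":0},{"offset":[20,-10.6,0],"turn":0},{"offset":[20.6,-11,0],"turn":0},{"offset":[20.6,-11,0],"turn":0}]}}

```text
t: 5.8
eef_pos: [0.5598, -0.1091, 0.3775]
ee_rot: [3.139, -0.001, -1.809]
force: [-0.4, -0.7, -1.2]
width: 0.0275
```

Call:
{"method": "send_rows", "body": {"motion": [{"offset":[0,0,3],"turn":0},{"offset":[0,0,3.5],"turn":0},{"offset":[0,0,3.5],"turn":0},{"offset":[0,0,3.5],"turn":0}]}}

```text
t: 6.2
eef_pos: [0.5601, -0.1077, 0.3446]
ee_rot: [-3.141, -0.0, -1.806]
force: [0.7, -0.6, -0.4]
width: 0.0279
```

```bash
python3 - <<'E'
from h import *
save('wrist','w3')
s=get_state();print(s['t'],s['eef_pos'],s['ee_rot'],s['force'],s['width'])
rel([.559,-.109,.345])
E
```

```text
6.25 [ 0.56019157 -0.10784313  0.34485377] [-3.14029862e+00  1.13743324e-04 -1.80616094e+00] [ 0.12066912 -0.40827076 -0.49159948] 0.02713892054467488
offset cm [ 0.14  0.09 -0.01] turn 0
```

View pics/w3.png

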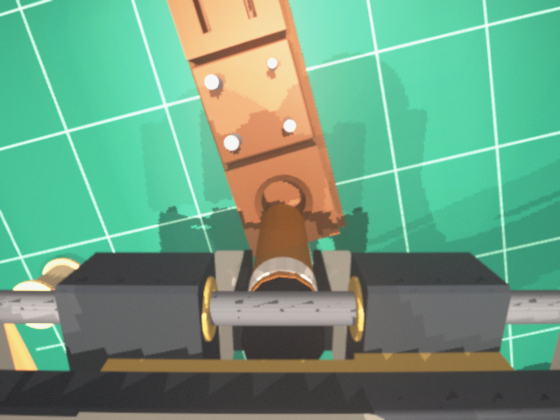

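```bash
python3 - <<'E'
from h import *
from scipy.optimize import least_squares
f=load('w3');P=pts(f);img=f['frame']
T=P[(P[...,2]>.052)&(P[...,2]<.06)]; T=T[np.hypot(T[:,0]-.559,T[:,1]+.109)<.06]
print('top z',np.median(T[:,2]))
zt=np.median(T[:,2])
m=((P[...,2]<zt-.002)&(P[...,2]>.005)&(np.hypot(P[...,0]-.559,P[...,1]+.109)<.027)&(f['range_z']>0))
q=P[m];print('below top',len(q),q.min(0),q.max(0))
# vial points
v=P[(P[...,2]>.07)&(P[...,2]<.2)&(np.hypot(P[...,0]-.56,P[...,1]+.108)<.025)]
for z in np.arange(.085,.16,.01):
    s=v[abs(v[:,2]-z)<.005]
    if len(s)>20:
        # known radius 14 fit
        r=least_squares(lambda c:np.hypot(s[:,0]-c[0],s[:,1]-c[1])-.014,[.56,-.105],loss='soft_l1',f_scale=.001)
        print(round(z,3),len(s),r.x.round(4),round(r.cost*1e6,2))
print('lowest',np.percentile(v[:,2],[0.5,1,2,5]))
# rim: columns/rows where z crosses zt-.0015
b=cv2.findContours(m.astype(np.uint8),cv2.RETR_EXTERNAL,cv2.CHAIN_APPROX_NONE)[0]
b=max(b,key=cv2.contourArea)[:,0];B=np.array([P[y,x] for x,y in b]);k=(B[:,2]>zt-.005)
B=B[k];r=least_squares(lambda c:np.hypot(B[:,0]-c[0],B[:,1]-c[1])-c[2],[.559,-.109,.022],loss='soft_l1',f_scale=.0007)
print('rim fit',len(B),r.x.round(4),r.cost, b.min(0),b.max(0))
c=cv2.resize(img[160:300,200:370],None,fx=4,fy=4,interpolation=cv2.INTER_CUBIC)
cv2.imwrite('pics/w3c.png',c)
E
```

```text
top z 0.05684823915312767
below top 1386 [ 0.53793924 -0.12872961  0.0142409 ] [ 0.58139977 -0.0903989   0.05483929]
0.105 165 [ 0.5591 -0.106 ] 3.24
0.115 202 [ 0.559 -0.106] 3.98
0.125 236 [ 0.559 -0.106] 5.24
0.135 269 [ 0.559 -0.106] 6.38
0.145 306 [ 0.559 -0.106] 7.13
0.155 359 [ 0.5589 -0.106 ] 8.48
lowest [0.10223709 0.10405798 0.10732144 0.11553205]
rim fit 142 [ 0.5577 -0.1076  0.0195] 1.97948431348553e-05 [256 176] [311 218]
```

View pics/w3c.png

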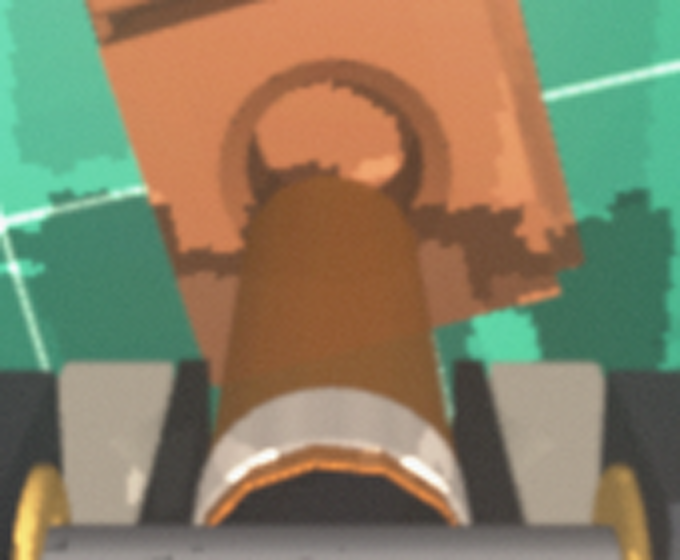

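The crop shows the rim's outer edge at crop (220,165), (450,150) and, at the top, (333,58). The vial's foot is just in front of the hole. I'll work out the hole's position relative to the vial within this one image.

```bash
python3 - <<'E'
from h import *
from scipy.optimize import least_squares
f=load('w3')
px=[(220,165),(450,150),(333,58),(245,100),(420,90)]
Q=np.array([onplane(f,200+x/4,160+y/4,.0563) for x,y in px])[:,:2]
for r in (.022,None):
    g=least_squares(lambda c:np.hypot(*(Q-c[:2]).T)-(r or c[2]),[.559,-.108,.022]);print(g.x.round(4),g.fun.round(4))
# foot: silhouette of the vial sides at mid height z=.115 axis
for y,xl,xr in [(260,243,423),(330,230,440)]:
    d,o=cloud(f); a=[d[round(160+y/4),round(200+x/4)] for x in (xl,xr)]; a=[v/np.linalg.norm(v) for v in a]; m=a[0]+a[1]
    # bisector ray: where passes the axis at tcp y
    t=(-.1078-o[1])/m[1]; print('axis pt',(o+m*t).round(4))
top=load('top0');P=pts(top)
D=P[180:216,316:350];k=(D[...,2]<.053)&(D[...,2]>.01)&(np.hypot(D[...,0]-.558,D[...,1]+.108)<.024)
q=D[k];rc=cv2.minEnclosingCircle((q[:,:2]*1000).astype(np.float32));print('top',rc)
rel([.559,-.109,.345])
E
```

```text
[ 0.5574 -0.1077  0.022 ] [-0.0003 -0.0006  0.     -0.0002  0.0003]
[ 0.5573 -0.1083  0.0215] [ 0.0001 -0.0002 -0.0002 -0.0001  0.0004]
axis pt [ 0.5578 -0.1078  0.1074]
axis pt [ 0.5576 -0.1078  0.136 ]
top ((557.2852783203125, -109.03147888183594), 23.536069869995117)
offset cm [ 0.14  0.09 -0.01] turn 0
```

Call:
{"method": "send_rows", "body": {"motion": [{"offset":[0.15,0.1,0],"turn":0},{"offset":[0.15,0.1,1],"turn":0},{"offset":[0.15,0.1,2],"turn":0},{"offset":[0.15,0.1,3],"turn":0},{"offset":[0.15,0.1,3.5],"turn":0},{"offset":[0.15,0.1,3.8],"turn":0},{"offset":[0.15,0.1,3.8],"turn":0},{"offset":[0.15,0.1,3.8],"turn":0}]}}

```text
t: 7.05
eef_pos: [0.5587, -0.1097, 0.3059]
ee_rot: [-3.141, -0.0, -1.807]
force: [-0.5, -0.4, -1.5]
width: 0.0277
```

Call:
{"method": "send_rows", "body": {"motion": [{"offset":[0,0,0.3],"turn":0},{"offset":[0,0,0.6],"turn":0},{"offset":[0,0,0.9],"turn":0},{"offset":[0,0,0.9],"turn":0}]}}

```text
t: 7.45
eef_pos: [0.5583, -0.1096, 0.2963]
ee_rot: [3.141, -0.0, -1.807]
force: [-0.6, 0.0, -1.5]
width: 0.0276
```

```bash
python3 - <<'E'
from h import *
f=save('wrist','w4');save('scene','s4')
s=get_state();print(s['t'],s['eef_pos'],s['ee_rot'],s['force'],s['moment'],s['width'])
c=cv2.resize(f['frame'][160:300,200:370],None,fx=4,fy=4,interpolation=cv2.INTER_CUBIC)
cv2.imwrite('pics/w4c.png',c)
E
```

```text
7.55 [ 0.55849042 -0.10963015  0.29669692] [ 3.14140248e+00 -1.28479182e-04 -1.80720252e+00] [-0.01283774 -0.52307115 -0.81908376] [0.05143235 0.05499686 0.00318543] 0.027720516084907082
```

View pics/w4c.png

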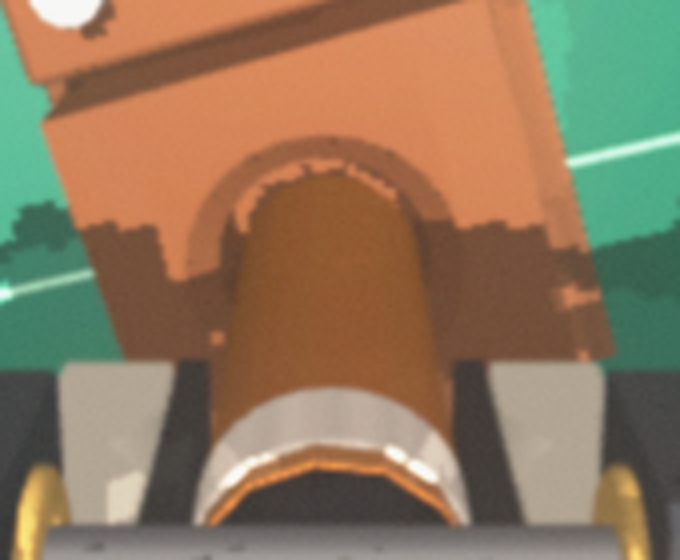

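The vial's foot is inside the chamfer. The rim runs from crop x 187 to 463 and the vial from 238 to 420, so they are about concentric, and there is no contact force. I'll keep lowering slowly.

Call:
{"method": "send_rows", "body": {"motion": [{"offset":[0,0,0.4],"turn":0},{"offset":[0,0,0.8],"turn":0},{"offset":[0,0,1.2],"turn":0},{"offset":[0,0,1.6],"turn":0},{"offset":[0,0,1.6],"turn":0}]}}

```text
t: 8.05
eef_pos: [0.5582, -0.1096, 0.28]
ee_rot: [3.14, -0.0, -1.807]
force: [-0.0, -0.4, -1.2]
width: 0.0277
```

Call:
{"method": "send_rows", "body": {"motion": [{"offset":[0,0,0.3],"turn":0},{"offset":[0,0,0.6],"turn":0},{"offset":[0,0,0.9],"turn":0},{"offset":[0,0,1.2],"turn":0},{"offset":[0,0,1.2],"turn":0},{"offset":[0,0,1.2],"turn":0}]}}

```text
t: 8.65
eef_pos: [0.5585, -0.1096, 0.2687]
ee_rot: [3.141, -0.0, -1.807]
force: [0.4, 0.1, -0.6]
width: 0.0275
```

Seating should come at TCP z ≈ 0.265, so I'll go down in 1 mm steps until there is contact.

Call:
{"method": "send_rows", "body": {"motion": [{"offset":[0,0,0.1],"turn":0},{"offset":[0,0,0.2],"turn":0},{"offset":[0,0,0.3],"turn":0},{"offset":[0,0,0.3],"turn":0},{"offset":[0,0,0.3],"turn":0}]}}

```text
t: 9.15
eef_pos: [0.5585, -0.1096, 0.2658]
ee_rot: [3.141, -0.0, -1.807]
force: [-0.2, 0.3, -0.6]
width: 0.0276
```

Call:
{"method": "send_rows", "body": {"motion": [{"offset":[0,0,0.1],"turn":0},{"offset":[0,0,0.1],"turn":0},{"offset":[0,0,0.1],"turn":0}]}}

```text
t: 9.45
eef_pos: [0.5585, -0.1096, 0.2648]
ee_rot: [-3.142, 0.0, -1.807]
force: [0.6, 0.4, -0.6]
width: 0.0278
```

Call:
{"method": "send_rows", "body": {"motion": [{"offset":[0,0,0.1],"turn":0},{"offset":[0,0,0.1],"turn":0},{"offset":[0,0,0.1],"turn":0}]}}

```text
t: 9.75
eef_pos: [0.5587, -0.1097, 0.2647]
ee_rot: [-3.141, -0.0, -1.807]
force: [-1.8, 0.8, 6.9]
width: 0.0275
```

There is floor contact at 7 N, at the predicted height. I'll release and retreat straight up.

Call:
{"method": "send_rows", "body": {"motion": [{"offset":[0,0,0],"turn":0},{"offset":[0,0,0],"turn":0},{"offset":[0,0,0],"turn":0},{"offset":[0,0,0],"turn":0},{"offset":[0,0,0],"turn":0},{"offset":[0,0,0],"turn":0},{"offset":[0,0,0],"turn":0},{"offset":[0,0,0],"turn":0}], "hand": 1}}

```text
t: 10.55
eef_pos: [0.5585, -0.1096, 0.2638]
ee_rot: [3.142, 0.0, -1.807]
force: [0.0, -0.7, 0.6]
width: 0.0852
```

Call:
{"method": "send_rows", "body": {"motion": [{"offset":[0,0,-1],"turn":0},{"offset":[0,0,-3],"turn":0},{"offset":[0,0,-6],"turn":0},{"offset":[0,0,-9],"turn":0},{"offset":[0,0,-12],"turn":0},{"offset":[0,0,-14],"turn":0},{"offset":[0,0,-14],"turn":0}]}}

```text
t: 11.25
eef_pos: [0.5591, -0.1098, 0.4082]
ee_rot: [-3.135, 0.001, -1.807]
force: [0.6, -0.6, -0.5]
width: 0.0876
```

```bash
python3 - <<'E'
from h import *
f=save('scene','s5');t=save('top','t5')
s=get_state();print(s['t'],s['eef_pos'],s['force'],s['width'])
for n,g in (('scene',f),('top',t)):
    P=pts(g)
    for nm,c,z in(('tall',(.558,-.109),(.1,.16)),('mid',(.520,.190),(.07,.11)),('end',(.537,.262),(.07,.11)),('empty',(.502,.117),(.06,.2))):
        q=P[(P[...,2]>z[0])&(P[...,2]<z[1])&(np.hypot(P[...,0]-c[0],P[...,1]-c[1])<.025)]
        print(n,nm,len(q),np.percentile(q[:,2],95).round(4) if len(q) else '',np.median(q,0).round(4) if len(q) else '')
E
```

```text
11.35 [ 0.55825217 -0.10962311  0.40464167] [ 0.47954779  0.7103159  -0.8614063 ] 0.08792223649283727
scene tall 345 0.1442 [ 0.5655 -0.1007  0.1294]
scene mid 237 0.0927 [0.5266 0.1959 0.0893]
scene end 260 0.0925 [0.544  0.2673 0.0896]
scene empty 0  
top tall 74 0.1432 [ 0.5553 -0.1154  0.1408]
top mid 0  
top end 121 0.0929 [0.5348 0.2617 0.0894]
top empty 0
```

View pics/s5.png

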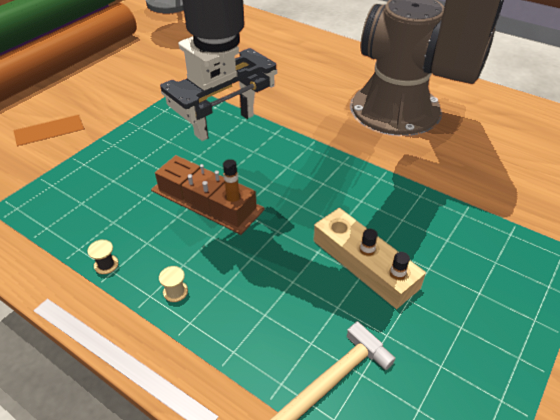

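The tall vial stands upright in the rack hole at (231,182). The short vials are untouched at (370,240) and (401,265), and the gripper is clear.

```bash
python3 -c "
from station import *
print(job_done())"
```

```text
the job is handed in; nothing more can be done
None
```

The tall vial is now in the rack's round hole, upright and down on the floor of the hole. I gripped it in the stand, lifted it clear, lowered it in small steps until it touched the floor of the hole, then released it and backed straight up.

- **Seating:** contact came at about 7 N with the TCP at 0.2647 m, against 0.265 m predicted. The top camera's depth puts the cap at 143 mm. That camera had read 1–2 mm high before the move, so this fits the 141 mm expected.
- **Short vials:** the scene picture shows both still standing in place, with tops at about 92 mm as before. The top camera found only the end one in its last check and gave no reading for the middle one, which I put down to the arm blocking its view.
- **Disagreement:** the cameras disagreed by about 2 mm on where the hole was. I used a value in between, and the vial went in without side contact.
- **Hand-in:** the job was handed in at about 11.4 s with the gripper well clear. No verdict is reported.

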